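# Feel out the hidden release of a rung-holding fixture and hold it pressed

## Robot

A 7-joint arm with a two-finger parallel gripper is mounted at the origin on a cart in front of the work surface, level with it; the furniture and walls round the work are solid. World frame = base frame: x ahead of the robot, y to its left, z up, the work surface at z = 0. Lengths are in m, angles in rad, forces in N, time in s.
With the tool pointing down it reaches from about 0.425 to 0.925 m from the base axis. Payload 6.8 kg.
Tool frame: the origin (TCP) lies at the very end of the fingers, on their centre line; the grasp point (between the pads) lies 19 mm behind it; z points along the fingers, y is the line along which they close (so a half turn about z gives the same grasp; the last joint's range is limited). The gripper opens to 85 mm and grips with 20 to 120 N. Pads are 22 mm wide; open, the fingers measure 114 mm over their backs; the gripper's body (76 mm by 85 mm) begins 54 mm behind the grasp point. The pads swing forward as they close: fully open they stand 13 mm farther back than shut.
Start: joints at [1.13, 0.477, 0.022, 1.555, -0.011, 1.109, -0.083], TCP at [0.221, -0.638, 0.231] pointing down, gripper open.
Joint ranges: [-2.96, 2.96], [-0.34, 2.1], [-1.41, 1.46], [0.24, 2.44], [-1.37, 4.51], [0.17, 1.92], [-2.96, 2.96]. Speed limits (rad/s): [2.39, 2.39, 3.14, 3.14, 3.14, 3.14, 3.14].

## Interface

Orientations are given as a unit quaternion [w, x, y, z].
In Python, from station import bot gives the robot as it stands.
- The arm moves only by the tool apply_moves, never from a script. Its argument "deltas" is a list of rows, each a list of 3 entries, a list of its own where there are three numbers: the closure, from 0 (fully open) to 1 (shut), then the shift along the tool's x, y, z in units of 0.2 m (1.0 is 0.2 m), then the turn about the tool's z in units of 2 pi rad (1.0 is 2 pi rad). A call has 1 to 12 rows; each row is the pose to reach, as a shift and turn from the pose commanded when the call began, along the tool's axes at that moment, turning the shorter way round; what a row does not reach only later rows make up. A row lasts 1/10 s, in which the tool goes at most 50 mm and 8.59 degrees, less where a joint would pass 70% of its speed; a pose out of reach is approached as far as the arm can. A call with a number of a shift or a turn outside -1 to 1 is refused whole. A call with a gripper value outside its range is refused whole. The fingers move at their own pace and stop on an object; "squeeze" is the grip in N (left out, the last holds). Time passes only in rows, so rows that repeat a pose let the fingers close. It gives the time, the measured TCP pose, the force, the opening and the grip force at its end, in the units of the state.
- bot.get_obs(): the state, without advancing time (a new reading comes with each control period).
- bot.read_camera(name): name is "scene" or "top"; returns a dict with "color" (384x512x3 uint8, red, green, blue), "intrinsics" (3x3 intrinsics, pixels), "k1" (the pictures are not rectified: a ray, as slopes to the right and down, at radius r is drawn at 1 + k1 r^2 times it, then the intrinsics apply), "pose" (4x4, takes a point from camera to world coordinates). Camera axes: x right, y down, z forward; pixel columns grow to the right and rows downward; lengths in m; the calibration is good to about 2 mm. A picture is of the moment at which its call begins. There is no depth.
- bot.hand_in(): hands the job in; it is judged then, once.
Trained networks look in a picture, given as the dict that the camera call returned (one of the last four; its "shot" number tells which), for a name from the list of things; names that differ only in an ending like _2 or _b are one class to them, and where a whole thing is asked for, a point or a joint stands for the part that bears it (a point fixed in the world has none). Each returns a list of dicts, best first, with "confidence" (0 to 1); they miss things now and then, are a little off and sometimes report something else, mostly with a low value. They report only what shows in the picture. A call takes as long as a camera call.
- bot.look_for(picture, target): "point" ([x, y, z] in m, in world coordinates, good to about 4 mm: the middle of the surface that is visible of it).
The state is a dict: "t": time; "q": joint angles; "joint_vel": joint speeds; "joint_torque": joint torques, N m; "eef_pos": TCP position; "tool_rot": TCP orientation; "contact_force": force on the tool from outside, world axes, zero at the start; "torque": the same for the moment, N m; "gripper_width": opening from 0.0 (shut) to 1.0 (fully open); "grasp_force": force on a finger pad.
Only numpy, scipy, OpenCV 4.12 (cv2) and the standard library are available. Lean on these libraries where they do the work, as an engineer would, in place of code of your own. Each camera call takes 0.05 s, during which the arm holds its last target. There are 200 camera calls.

## Task

The red hold-down arm on the fixture is opened by a release notch hidden in the fixture's near edge, under one of the six look-alike black segments of the edge strip. Sweep a fingertip along the strip until you feel the segment that gives way, press it all the way down into its notch and keep it pressed so that the arm stays open; the program finishes while still holding it down. Grasp nothing, leave the rung lying in its seat and do not disturb the handle, the sharpening stone and the screwdriver.

Things in the scene. Friction and masses are not known exactly. Their poses are not given: they have to be found in the camera images.
- fixture: plywood base 192 x 372 x 18 mm, fixed to the bench; origin on its underside, 4 mm nearer the robot than its centre, at bench level. x axis: across it, away from the robot; y: along the segments, to the robot's left; z up. Nothing on it stands higher than 66 mm while the red arm is shut; the open arm rises to about 110 mm, over 80 mm behind the line of segment centres.
- strip_mid (a point): middle of the strip of six identical black segments (1 mm gaps) along the near (-x) edge, at the height of the flat segment tops (40 mm above the bench), between the third and fourth segment. Each segment is 44 mm across (fixture x) and 55 mm along the strip (y). An aluminium rail of the same height runs behind the segments, with an equally high stop at each end.
- strip_left_end (a point): centre of the top of the leftmost segment (fixture +y end), 140 mm from strip_mid. The other segment centres follow every 56 mm towards strip_right_end
- strip_right_end (a point): centre of the top of the rightmost segment (fixture -y end), 140 mm from strip_mid
- release (a joint): how far the hidden release segment is pressed in, m: 0 = flush with its solid neighbours, 0.012 = fully down. Which of the six segments it is differs from start to start and cannot be seen. It gives way at about 2 N, takes about 5.5 N fully down and springs back when let go. A fingertip near the segment's middle sinks with it; one that overlaps a neighbour is stopped.
- hold_down (a joint): angle of the red hold-down arm, rad: 0 = shut over the rung, about 0.74 = fully open. It is linked to the release and opens as the release goes down (62 rad per m).
- rung_mid (a point): centre of the loose turned maple rung, 26 mm thick and about 280 mm long, lying along the fixture's y axis between four low wooden saddle blocks, 82 mm behind the line of the segments; must stay there
- walnut_handle_mid (a point): middle of a loose turned walnut handle, 41 mm in diameter and 135 mm tall, standing upright on the bench off the right end of the fixture; must be left alone
- stone_mid (a point): middle of a loose blue sharpening stone, 75 x 94 x 24 mm, lying flat on the bench off the left end of the fixture; must be left alone
- red_screwdriver_mid (a point): point in the handle of a loose red screwdriver about 200 mm long and 31 mm thick, lying on the bench to the right of the fixture; must be left alone

How it is judged:
By the outcome, as a careful person would: the job done as asked, in the order asked, and still so for the second after the job is handed in, while the arm keeps its last pose, push and grip.
It also fails if it takes over 48 s, if anything falls off the work surface, if the arm or the gripper's body presses on something with over 40 N, if the wrist force passes 120 N, or if a joint passes its speed limit or range.

## Working session

There is one attempt and no reset: what is moved stays moved. The work goes in short steps, Python scripts to look and compute and a tool call to move; the robot and the scene stay as the last step left them, time stands still between calls to the robot, and variables do not carry over. Pictures are saved under pics/ and viewed, at most 10 in all, crops included, and the job is handed in when it is done.

Besides the shell and the picture viewer there is one more tool, called after "Request:" by a JSON object that holds its "method" and its "body", one argument or row to a line. apply_moves: Moves the arm, as the interface text tells. Its arguments: {"type":"object","properties":{"deltas":{"type":"array","items":{"type":"array"}},"squeeze":{"type":"number"}},"required":["deltas"]}

```bash
mkdir -p pics
python3 - <<'E'
from station import bot
import cv2,numpy as np
o=bot.get_obs()
for k in('t','eef_pos','tool_rot','contact_force','gripper_width'):print(k,o[k])
for c in('scene','top'):
    p=bot.read_camera(c);cv2.imwrite(f'pics/{c}0.png',p['color'][:,:,::-1])
    print(c,np.round(p['pose'],3).tolist(),p['intrinsics'],p['k1'])
    for n in('fixture','strip_mid','strip_left_end','strip_right_end','rung_mid','walnut_handle_mid','stone_mid','red_screwdriver_mid'):
        print(n,[(np.round(d['point'],3).tolist(),round(d['confidence'],2)) for d in bot.look_for(p,n)[:2]])
E
```

```text
t 0.0
eef_pos [ 0.22032142 -0.63742269  0.2303254 ]
tool_rot [-8.78261326e-04  9.86183664e-01  1.65653163e-01 -1.98218883e-04]
contact_force [-0.15408388  0.53141382  0.35394037]
gripper_width 1.0005486353912592
scene [[-0.844, -0.311, 0.438, 0.138], [-0.536, 0.455, -0.71, 0.683], [0.021, -0.834, -0.551, 0.611], [0.0, 0.0, 0.0, 1.0]] [[392.64109572   0.         256.58615406]
 [  0.         392.64109572 185.70402099]
 [  0.           0.           1.        ]] -0.1047530633573224
fixture [([0.569, -0.007, 0.019], 0.77)]
strip_mid [([0.572, -0.006, 0.018], 0.65)]
strip_left_end [([0.57, -0.006, 0.018], 0.82)]
strip_right_end [([0.569, -0.008, 0.02], 0.87)]
rung_mid [([0.561, -0.036, 0.037], 0.88)]
walnut_handle_mid [([0.493, -0.314, 0.063], 0.78)]
stone_mid [([0.558, 0.207, 0.021], 0.7)]
red_screwdriver_mid [([0.667, -0.379, 0.017], 0.79)]
top [[0.011, -0.991, 0.131, 0.448], [-1.0, -0.014, -0.019, -0.034], [0.021, -0.131, -0.991, 1.057], [0.0, 0.0, 0.0, 1.0]] [[384.11181496   0.         256.16080062]
 [  0.         384.11181496 186.81040326]
 [  0.           0.           1.        ]] -0.0590114274484097
fixture [([0.583, -0.072, 0.016], 0.91)]
strip_mid [([0.585, -0.073, 0.017], 0.8)]
strip_left_end [([0.586, -0.07, 0.018], 0.89)]
strip_right_end [([0.588, -0.076, 0.013], 0.6)]
rung_mid [([0.564, -0.054, 0.041], 0.82)]
walnut_handle_mid [([0.5, -0.318, 0.095], 0.8), ([0.564, -0.054, 0.042], 0.72)]
stone_mid [([0.57, 0.195, 0.023], 0.95)]
red_screwdriver_mid [([0.67, -0.392, 0.017], 0.58)]
```

View pics/top0.png

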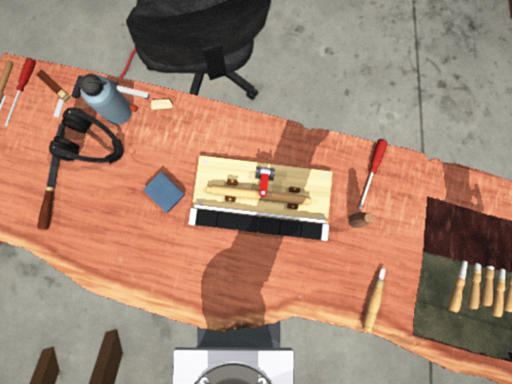

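View pics/scene0.png

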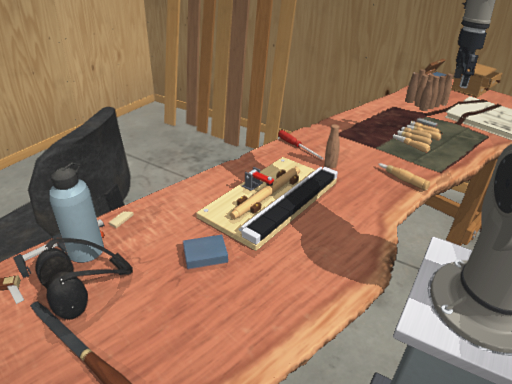

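The top view shows the black strip running from about (196,219) to (324,230). The white end stops are at (192,217) and (326,230), the red arm is at (264,180), the handle at (360,218) and the stone at (165,190). Next I'll segment the black area and project it at z=0.04.

```bash
cat > h.py <<'E'
import numpy as np,cv2
def toworld(p,uv,z):
    K=p['intrinsics'];k=p['k1'];uv=np.array(uv,float).reshape(-1,2)
    s=(uv-[K[0,2],K[1,2]])/[K[0,0],K[1,1]];x=s.copy()
    for _ in range(20):x=s/(1+k*(x**2).sum(1,keepdims=True))
    P=np.array(p['pose']);d=np.c_[x,np.ones(len(x))]@P[:3,:3].T
    return P[:3,3]+d*((z-P[2,3])/d[:,2])[:,None]
def topix(p,X):
    P=np.array(p['pose']);c=(np.atleast_2d(X)-P[:3,3])@P[:3,:3];s=c[:,:2]/c[:,2:]
    s=s*(1+p['k1']*(s**2).sum(1,keepdims=True));K=p['intrinsics']
    return s*[K[0,0],K[1,1]]+[K[0,2],K[1,2]]
E
python3 - <<'E'
from station import bot
from h import *
for c,roi in(('top',(185,200,335,245)),('scene',(235,160,345,245))):
    p=bot.read_camera(c);im=p['color'];x0,y0,x1,y1=roi
    m=np.zeros(im.shape[:2],np.uint8);m[y0:y1,x0:x1]=(im[y0:y1,x0:x1].max(2)<60)
    n,l,s,ce=cv2.connectedComponentsWithStats(m);i=1+s[1:,4].argmax()
    ys,xs=np.nonzero(l==i);print(c,s[i])
    W=toworld(p,np.c_[xs,ys],.04)[:,:2].astype(np.float32)
    r=cv2.minAreaRect(W);print(r)
    b=toworld(p,np.c_[xs,ys],.04).mean(0);print('centroid',b)
    bp=topix(p,np.c_[cv2.boxPoints(r),np.full(4,.04)])
    cr=im.copy();S=5;cr=cv2.resize(im[y0-20:y1+5,x0-5:x1+5],None,fx=S,fy=S,interpolation=cv2.INTER_CUBIC)
    q=((bp-[x0-5,y0-20]+.5)*S).astype(int);cv2.polylines(cr,[q],True,(0,255,0),1)
    cv2.imwrite(f'pics/{c}1.png',cr[:600,:800,::-1])
E
```

```text
top [ 196  210  126   29 1906]
((0.4832836389541626, -0.06092546880245209), (0.3301568329334259, 0.04176027327775955), 83.76202392578125)
centroid [ 0.48369354 -0.06132693  0.04      ]
scene [ 248  170   86   70 1610]
((0.4776726961135864, -0.05345718562602997), (0.3435678482055664, 0.054552774876356125), 83.93550109863281)
centroid [ 0.47856908 -0.03983073  0.04      ]
```

View pics/top1.png

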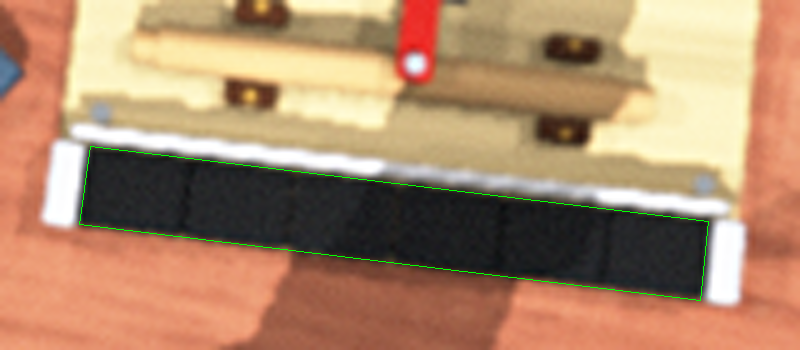

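View pics/scene1.png

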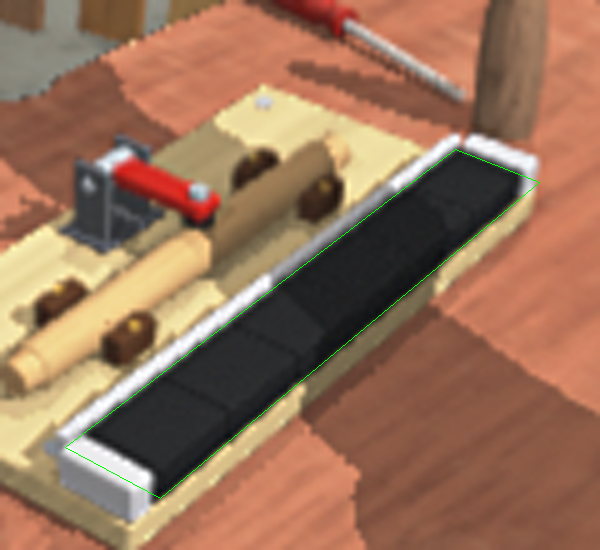

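Both overlays fit the strip: about 335 x 44 mm, centred near (0.483,-0.061), with the fixture yawed about -6.2°. I'll work out the move to above the right-end segment with the gripper shut.

```bash
cat >> h.py <<'E'
from scipy.spatial.transform import Rotation as R
YA=np.array([.1087,.9941,0]);MID=np.array([.4835,-.061,.04])
def seg(i,z=.04): # i=0 right .. 5 left
    t=MID+YA*(.056*i-.14);t[2]=z;return t
def go(o,t):
    q=np.array(o['tool_rot']);r=R.from_quat(q[[1,2,3,0]])
    d=r.inv().apply(np.array(t)-o['eef_pos'])/.2
    x=r.apply([1,0,0]);a=np.degrees(np.arctan2(x[1],x[0]));turn=(a+6.24)/360
    return np.round(d,4).tolist(),round(turn,4)
E
python3 - <<'E'
from station import bot
from h import *
o=bot.get_obs();print(go(o,seg(0,.2)),go(o,seg(0,.06)),seg(0))
E
```

```text
([1.8859, -1.6642, 0.1565], np.float64(0.0703)) ([1.8859, -1.6642, 0.8565], np.float64(0.0703)) [ 0.468282 -0.200174  0.04    ]
```

Request:
{"method": "apply_moves", "body": {
  "deltas": [
    [1,[0.95,-0.83,0.08],0.07],
    [1,[0.95,-0.83,0.08],0.07],
    [1,[0.95,-0.83,0.08],0.07],
    [1,[0.95,-0.83,0.08],0.07],
    [1,[0.95,-0.83,0.08],0.07],
    [1,[0.95,-0.83,0.08],0.07],
    [1,[0.95,-0.83,0.08],0.07],
    [1,[0.95,-0.83,0.08],0.07]
  ],
  "squeeze": 40
}}

```text
t: 1.8
eef_pos: [0.3452, -0.4203, 0.2156]
tool_rot: [0.001, 0.999, -0.054, 0.0]
contact_force: [-0.3, -0.4, 0.3]
gripper_width: -0.001
grasp_force: 0.0
```

Run:
```python
from station import bot
from h import *
o=bot.get_obs();print(o['t'],o['eef_pos'],o['contact_force'],o['gripper_width'],go(o,seg(0,.2)))
```

```text
1.8 [ 0.34515296 -0.42029579  0.21557468] [-0.34697363 -0.3973504   0.2746569 ] -0.000631531733450481 ([0.4928, -1.1609, 0.0767], np.float64(0.0001))
```

Request:
{"method": "apply_moves", "body": {
  "deltas": [
    [1,[0.49,-1.0,0.08],0],
    [1,[0.49,-1.0,0.08],0],
    [1,[0.49,-1.0,0.08],0],
    [1,[0.49,-1.0,0.08],0],
    [1,[0.49,-1.0,0.08],0],
    [1,[0.49,-1.0,0.08],0]
  ]
}}

```text
t: 2.4
eef_pos: [0.4666, -0.2285, 0.1992]
tool_rot: [-0.001, 0.999, -0.052, 0.0]
contact_force: [-0.3, -0.1, -0.7]
gripper_width: 0.001
grasp_force: 0.0
```

Run:
```python
from station import bot
from h import *
o=bot.get_obs();print(o['t'],o['eef_pos'],o['contact_force'],go(o,seg(0,.05)))
```

```text
2.4 [ 0.46658912 -0.22852944  0.19918443] [-0.31487981 -0.0965916  -0.66435781] ([-0.0067, -0.1411, 0.7461], np.float64(0.0009))
```

Request:
{"method": "apply_moves", "body": {
  "deltas": [
    [1,[0,-0.15,0.1],0],
    [1,[0,-0.15,0.3],0],
    [1,[0,-0.15,0.5],0],
    [1,[0,-0.15,0.65],0],
    [1,[0,-0.15,0.74],0],
    [1,[0,-0.15,0.74],0],
    [1,[0,-0.15,0.74],0]
  ]
}}

```text
t: 3.1
eef_pos: [0.4676, -0.2029, 0.0516]
tool_rot: [0.0, 0.998, -0.055, -0.0]
contact_force: [0.0, -0.2, 0.2]
gripper_width: -0.002
grasp_force: 0.0
```

Run:
```python
from station import bot
from h import *
import cv2
o=bot.get_obs();print(o['t'],o['eef_pos'],o['contact_force'],go(o,seg(0,.04)))
p=bot.read_camera('scene')
cv2.imwrite('pics/s2.png',cv2.resize(p['color'][60:280,160:420,::-1],None,fx=2.5,fy=2.5))
```

```text
3.1 [ 0.46760854 -0.2028613   0.05157823] [ 0.01792913 -0.16249826  0.24704511] ([0.0019, -0.0138, 0.0579], np.float64(-0.0002))
```

View pics/s2.png

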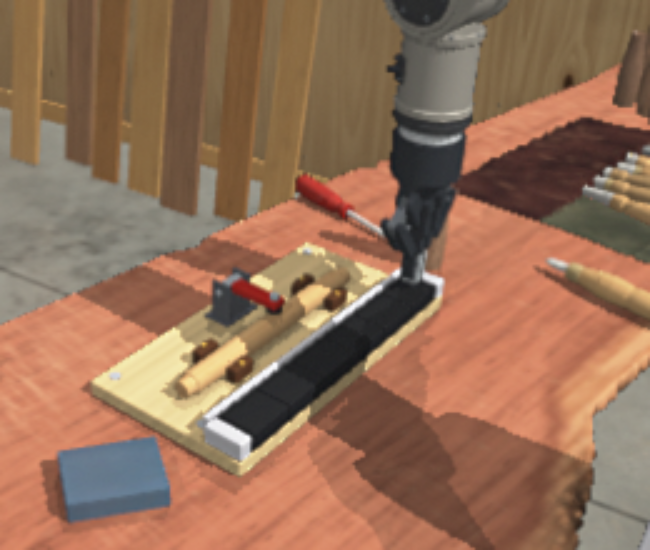

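The shut fingertip hovers over the right-end segment, around (410,275) in the crop, and the handle is clear of the gripper. Now I'll tap the segment gently.

Request:
{"method": "apply_moves", "body": {
  "deltas": [
    [1,[0,-0.01,0.03],0],
    [1,[0,-0.01,0.05],0],
    [1,[0,-0.01,0.06],0],
    [1,[0,-0.01,0.065],0],
    [1,[0,-0.01,0.07],0],
    [1,[0,-0.01,0.07],0],
    [1,[0,-0.01,0.07],0]
  ]
}}

```text
t: 3.85
eef_pos: [0.4684, -0.1989, 0.04]
tool_rot: [0.0, 0.999, -0.054, 0.0]
contact_force: [-9.2, 2.6, 31.8]
gripper_width: -0.002
grasp_force: 15.9
```

Solid: the tip stopped at z=0.040 with 32 N. On to the next segment, pressing more lightly.

Request:
{"method": "apply_moves", "body": {
  "deltas": [
    [1,[0,0,-0.04],0],
    [1,[0,-0.14,-0.04],0],
    [1,[0,-0.28,-0.04],0],
    [1,[0,-0.28,-0.03],0],
    [1,[0,-0.28,-0.015],0],
    [1,[0,-0.28,-0.005],0],
    [1,[0,-0.28,-0.005],0],
    [1,[0,-0.28,-0.005],0]
  ]
}}

```text
t: 4.65
eef_pos: [0.4744, -0.143, 0.04]
tool_rot: [-0.0, 0.999, -0.054, 0.0]
contact_force: [-5.9, 6.4, 25.5]
gripper_width: -0.005
grasp_force: 12.7
```

Request:
{"method": "apply_moves", "body": {
  "deltas": [
    [1,[0,0,-0.04],0],
    [1,[0,-0.14,-0.04],0],
    [1,[0,-0.28,-0.04],0],
    [1,[0,-0.28,-0.03],0],
    [1,[0,-0.28,-0.015],0],
    [1,[0,-0.28,0],0],
    [1,[0,-0.28,0],0],
    [1,[0,-0.28,0],0]
  ]
}}

```text
t: 5.45
eef_pos: [0.48, -0.0886, 0.04]
tool_rot: [0.0, 0.999, -0.055, 0.0]
contact_force: [-7.2, 3.3, 27.0]
gripper_width: -0.003
grasp_force: 13.8
```

Request:
{"method": "apply_moves", "body": {
  "deltas": [
    [1,[0,0,-0.04],0],
    [1,[0,-0.14,-0.04],0],
    [1,[0,-0.28,-0.04],0],
    [1,[0,-0.28,-0.03],0],
    [1,[0,-0.28,-0.015],0],
    [1,[0,-0.28,0],0],
    [1,[0,-0.28,0],0],
    [1,[0,-0.28,0],0]
  ]
}}

```text
t: 6.25
eef_pos: [0.486, -0.0331, 0.04]
tool_rot: [0.0, 0.999, -0.055, -0.0]
contact_force: [-8.5, 2.6, 29.3]
gripper_width: 0.003
grasp_force: 14.2
```

Request:
{"method": "apply_moves", "body": {
  "deltas": [
    [1,[0,0,-0.04],0],
    [1,[0,-0.14,-0.04],0],
    [1,[0,-0.28,-0.04],0],
    [1,[0,-0.28,-0.03],0],
    [1,[0,-0.28,-0.015],0],
    [1,[0,-0.28,0],0],
    [1,[0,-0.28,0],0],
    [1,[0,-0.28,0],0]
  ]
}}

```text
t: 7.05
eef_pos: [0.4919, 0.0224, 0.0382]
tool_rot: [0.0, 0.999, -0.054, -0.0]
contact_force: [-0.3, -2.2, 2.6]
gripper_width: -0.002
grasp_force: 1.4
```

Found it: the fifth segment from the right gives way, with the tip at z=0.0382 and 2.6 N. Pressing it all the way down.

Request:
{"method": "apply_moves", "body": {
  "deltas": [
    [1,[0,0,0.01],0],
    [1,[0,0,0.02],0],
    [1,[0,0,0.03],0],
    [1,[0,0,0.04],0],
    [1,[0,0,0.05],0],
    [1,[0,0,0.056],0],
    [1,[0,0,0.056],0],
    [1,[0,0,0.056],0]
  ]
}}

```text
t: 7.85
eef_pos: [0.4921, 0.0233, 0.0279]
tool_rot: [0.0, 0.999, -0.054, 0.0]
contact_force: [-4.4, -5.0, 16.6]
gripper_width: 0.001
grasp_force: 8.4
```

Run:
```python
from station import bot
from h import *
o=bot.get_obs();print(o['t'],o['eef_pos'],o['contact_force'])
p=bot.read_camera('scene')
cv2.imwrite('pics/s3.png',cv2.resize(p['color'][60:280,160:420,::-1],None,fx=2.5,fy=2.5))
for n in('rung_mid','walnut_handle_mid','stone_mid','red_screwdriver_mid'):
    print(n,[(np.round(d['point'],3).tolist(),round(d['confidence'],2)) for d in bot.look_for(p,n)[:1]])
```

```text
7.85 [0.49213126 0.02333485 0.02792234] [-4.38871178 -4.99663908 16.63096859]
rung_mid [([0.569, 0.035, 0.039], 0.68)]
walnut_handle_mid [([0.494, -0.316, 0.065], 0.61)]
stone_mid [([0.56, 0.206, 0.023], 0.59)]
red_screwdriver_mid []
```

View pics/s3.png

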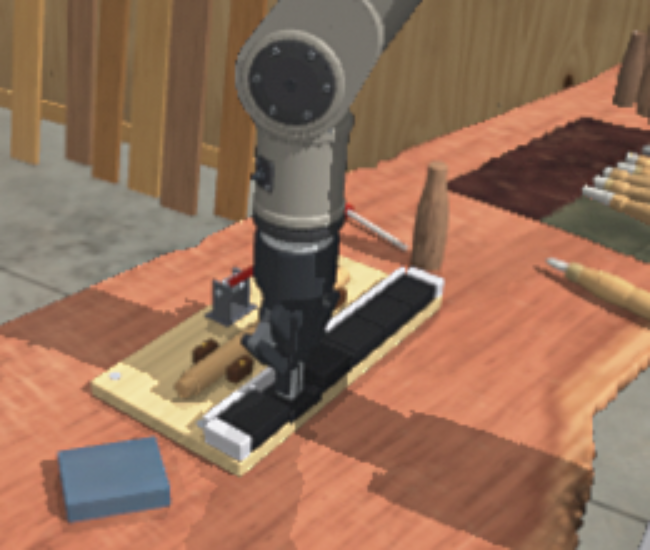

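The fingertip holds the segment down at z=0.028, a 12 mm press at 16.6 N, so it has reached its stop. The red arm is raised at about (240,275), and the rung, stone and handle are where they were.

```bash
python3 -c "
from station import bot
print(bot.hand_in())"
```

```text
the job is handed in; nothing more can be done
None
```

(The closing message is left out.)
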